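# Raise the hood window to the yellow clip

## Robot

A 6-joint arm with a two-finger parallel gripper is mounted at the origin on the work surface. World frame = base frame: x ahead of the robot, y to its left, z up, the work surface at z = 0. Lengths are in mm, angles in rad, forces in N, time in s.
With the tool pointing down it reaches from about 250 to 775 mm from the base axis. Payload 4 kg.
Tool frame: the origin (TCP) lies at the very end of the fingers, on their centre line; the grasp point (between the pads) lies arm.pinch_z behind it (arm.pinch_z is the distance from the TCP to the grasp point, in mm); z points along the fingers, y is the direction in which the jaws open and shut (so a half turn about z gives the same grasp; the last joint's range is limited). The gripper opens to 85 mm and grips with 20 to 120 N. Pads are 22 mm wide; open, the fingers measure 114 mm over their backs; the gripper's body (76 mm by 85 mm) begins 54 mm behind the grasp point. The pads swing forward as they close: fully open they stand 13 mm farther back than shut.
Start: joints at [-1.344, 0.087, 1.371, -0, 1.684, -0.103], TCP at [178.117, -520.377, 231.341] pointing down, gripper open.
Joint ranges: [-3.1, 3.1], [-0.76, 2.03], [0.27, 2.55], [-1.08, 4.22], [0.17, 2.65], [-2.57, 2.57]. Speed limits (rad/s): [2.79, 2.79, 3.14, 3.14, 3.14, 3.14].

## Interface

Orientations are given as a 3x3 rotation matrix whose columns are the frame's x, y, z axes.
In Python, from rig import arm, capture, camera_model, masks_of gives the robot as it stands.
- The arm moves only by the tool carry_out, never from a script. Its argument "targets" is text: rows parted by semicolons, each of 5 numbers parted by spaces: the shift along the tool's x, y, z in m, then the turn about the tool's z in degrees, then the finger opening in m, from 0 to 0.0854. In form: x y z twist jaw; .... A call has 1 to 20 rows; each row is the pose to reach, as a shift and turn from the pose commanded when the call began, along the tool's axes at that moment; what a row does not reach only later rows make up. A row lasts 1/8 s, in which the tool goes at most 62.5 mm and 10.7 degrees, less where a joint would pass 70% of its speed; a pose out of reach is approached as far as the arm can. A call with a gripper value outside its range is refused whole. The fingers move at their own pace and stop on an object; "force" is the grip in N (left out, the last holds). Time passes only in rows, so rows that repeat a pose let the fingers close. It gives the time, the measured TCP pose, the force and the opening at its end, in the units of the state.
- arm.read_state(): the state, without advancing time (a new reading comes with each control period).
- capture(name): name is "scene" or "top"; returns (picture, depth): 420x560x3 uint8, red, green, blue; 420x560 float32, mm along the optical axis (not along the pixel's ray), 0 where there is no reading.
- camera_model(name): a dict with "fx", "fy", "cx", "cy" (pixels), "k1" (the pictures are not rectified: a ray, as slopes to the right and down, at radius r is drawn at 1 + k1 r^2 times it, then the intrinsics apply), "rvec" (rotation vector, rad) and "tvec" (3), from world to camera coordinates, as OpenCV has them. Camera axes: x right, y down, z forward; pixel columns grow to the right and rows downward; lengths in mm; the calibration is good to about 2 mm. A picture is of the moment at which its call begins. camera_model takes no time and is no camera call.
- arm.job_done(): hands the job in, once; it reports no verdict.
Trained networks look in the newest picture that a camera, given by its name, has taken for a name from the list of things; names that differ only in an ending like _2 or _b are one class to them, and where a whole thing is asked for, a point or a joint stands for the part that bears it (a point fixed in the world has none). Each returns a list of dicts, best first, with "score" (0 to 1); they miss things now and then, are a little off and sometimes report something else, mostly with a low value. They report only what shows in the picture. A call takes as long as a camera call.
- masks_of(query, camera): "mask" (420x560 bool, what is visible of it) and "at" ([column, row] in pixels, amid what is visible of it).
The state is a dict: "clock": time; "joint_pos": joint angles; "joint_velocities": joint speeds; "joint_efforts": joint torques, N m; "position": TCP position; "tool_rot": TCP orientation; "ft_force": force on the tool from outside, world axes, zero at the start; "wrist_torque": the same for the moment, N m; "gripper_width": opening from 0.0 (shut) to 1.0 (fully open).
Only numpy, scipy, OpenCV 4.12 (cv2) and the standard library are available. Lean on these libraries where they do the work, as an engineer would, in place of code of your own. Each camera call takes 0.05 s, during which the arm holds its last target.

## Task

Put your fingertips beneath the blue lip of the hood's clear, counterweighted window and push it smoothly up its sloping rails until the red pointer on the window stands beside the yellow clip on the left rail (within the clip's length), so that the mould can be taken out; then take your hand away and leave the window standing there. Only push: do not pinch the lip or take the window by its top rail, do not fling it, and leave the clip and everything else where they are.

Things in the scene. Friction and masses are not known exactly. Their poses are not given: they have to be found in the camera images.
- guard: fixed dust hood on the table: two aluminium rails, 36 mm square, 190 mm either side of its middle, rise from the robot's side at 50 degrees from level to 430 mm height; feet and back posts behind. Origin on the table midway between the rails' feet; x level, away from the robot, y to the left rail, z up. The window slides along the rails: up the slope is 0.643 x + 0.766 z of this frame
- sash (a joint): travel of the window up the slope from its lower stop, m: 0 to 0.205. The window weighs about 0.6 kg and a hidden counterweight balances it nearly; about 1.5 to 4 N along the slope moves it either way, and it stays where it is left
- lip_bead (a point): centre of the lip's rounded front bead (14 mm diameter, 220 mm long along the guard's y), at mid-length; its z axis points up the slope, y along the bead, -x out of the window's face. The lip, a blue ledge on the window's lower edge, juts 55 mm square out of the window's plane, up and towards the robot; the bead is 14 mm thick. In front of and below it is free air to the table
- lip: the blue lip itself (bead and ledge), to be pushed from beneath, that is on its lower side, facing down the slope; origin in the window's plane at the lip's lower side, 48 mm along x and -7 mm along z from the bead point; axes as the bead point's
- lip_pad: black rubber strip, 3 mm thick, 210 mm long, on the lip's upper side, from 10 to 44 mm out of the window's plane; origin and axes as the lip's
- top_rail: blue rail along the top edge of the window, 18 mm wide, 164 to 182 mm up the slope from the lip's lower side; origin and axes as the lip's
- pointer (a point): middle of the red pointer, a bar 6 mm wide and 75 mm long that the window carries across the face of the left (+y) rail; it moves with the window
- clip_mid (a point): middle of the yellow clip's front, just outside the left rail and as far out of the window's plane as the pointer; the clip is 20 mm long along the slope; its z axis points up the slope. It marks where the pointer must stand (beside the clip)
- clip (a joint): place of the clip along the slope, m, stiffly clamped; on the same scale as the window's travel: the pointer is beside the clip's middle when the two values are equal
- tan_tape: tan paper-tape roll lying flat, 100 mm across, 26 mm high, on the table in front of the hood, to the left; loose, to be left alone; origin at the centre of its underside
- coupling: small steel vacuum coupling, 44 mm across, 50 mm high, standing in front of the hood, to the right; loose, to be left alone; origin at the centre of its underside
- mould: aluminium mould block 100 x 180 x 50 mm on the table inside the hood, under the window; loose, to be left alone; origin at the centre of its underside
- resin_jar: resin jar with an orange cap, 72 mm across, 100 mm high, on the robot's right; loose, to be left alone; origin at the centre of its underside
- mix_cup: empty white mixing cup, 76 mm across, 85 mm high, on the robot's right; loose, to be left alone; origin at the centre of its underside
- blue_tape: blue tape roll lying flat, 90 mm across, 40 mm high, on the robot's left; loose, to be left alone; origin at the centre of its underside

How it is judged (in metres and radians):
On the way:
1. the fingers push the lip from beneath and the window rises (contact force between the fingers and lip above 0.5 N and distance of lip_bead from where it was at the start of the episode above 0.02 m and velocity of joint sash above 0.002 m/s), for 0.1 s.
At the end, for the whole second after the job is handed in: The window stands still with the middle of its red pointer within 10 mm, along the slope, of the middle of the yellow clip (within the clip's 20 mm), and the hand is clear of it (z of pointer in the frame of clip_mid between -0.01 and 0.01 m and velocity of joint sash between -0.01 and 0.01 m/s); the robot touches nothing.
It fails at once if the lip is pinched (pressed from below and on its rubber top at once) (contact force between the fingers and lip above 0.5 N and contact force between the fingers and lip_pad above 0.5 N).
It fails at once if the window is taken by its top rail (contact force between the fingers and top_rail above 1 N).
It fails at once if the window is flung (faster than 0.4 m/s) (velocity of joint sash above 0.4 m/s or velocity of joint sash below -0.4 m/s).
It fails at once if something else on the table is moved by more than 20 mm or lifted (distance of any of tan_tape, coupling, mould, resin_jar, mix_cup, blue_tape from where it was at the start of the episode above 0.02 m).
It fails at once if the yellow clip is shifted by more than 5 mm (distance of clip_mid from where it was at the start of the episode above 0.005 m).
It also fails if it takes over 38 s, if anything falls off the work surface, if the arm or the gripper's body presses on something with over 40 N, if the wrist force passes 120 N, or if a joint passes its speed limit or range.

## Working session

There is one attempt and no reset: what is moved stays moved. The work goes in short steps, Python scripts to look and compute and a tool call to move; the robot and the scene stay as the last step left them, time stands still between calls to the robot, and variables do not carry over. Pictures are saved under pics/ and viewed, and the job is handed in when it is done.

Besides the shell and the picture viewer there is one more tool, called as a command line: name --argument value ..., lists and objects as JSON in quotes. carry_out: Moves the arm, as the interface text tells. Its arguments: {"type":"object","properties":{"targets":{"type":"string"},"force":{"type":"number"}},"required":["targets"]}

```bash
ls; mkdir -p pics
cat > h.py <<'E'
import numpy as np, cv2
from rig import arm, capture, camera_model, masks_of
def RT(n):
    c=camera_model(n); R,_=cv2.Rodrigues(np.array(c["rvec"],float)); return c,R,np.array(c["tvec"],float).ravel()
def px2w(n,u,v,d):
    c,R,t=RT(n); u=np.atleast_1d(u).astype(float);v=np.atleast_1d(v).astype(float)
    K=np.array([[c['fx'],0,c['cx']],[0,c['fy'],c['cy']],[0,0,1]])
    p=cv2.undistortPoints(np.stack([u,v],1)[:,None],K,np.array([c['k1'],0,0,0]))[:,0]
    d=np.atleast_1d(d); P=np.c_[p*d[:,None],d]
    return (P-t)@R
def w2px(n,P):
    c,R,t=RT(n)
    K=np.array([[c['fx'],0,c['cx']],[0,c['fy'],c['cy']],[0,0,1]])
    return cv2.projectPoints(np.atleast_2d(np.array(P,float)),R,t,K,np.array([c['k1'],0,0,0,0]))[0][:,0]
def save(img,name): cv2.imwrite('pics/'+name,img[:,:,::-1])
E
python3 - <<'E'
from h import *
s=arm.read_state(); print({k:np.round(v,3).tolist() for k,v in s.items()}); print(arm.pinch_z)
for n in("scene","top"):
    p,d=capture(n); save(p,n+'0.png'); np.save(n+'0d.npy',d); np.save(n+'0p.npy',p)
    c,R,t=RT(n); print(n,-R.T@t,R[2],c['k1'])
E
```

```text
pics
{'clock': 0.0, 'joint_pos': [-1.344, 0.088, 1.372, 0.0, 1.684, -0.103], 'joint_velocities': [-0.002, -0.0, 0.001, 0.0, -0.001, 0.002], 'joint_efforts': [-0.001, -35.187, -31.327, -0.0, 0.011, -0.0], 'position': [177.988, -519.863, 230.099], 'tool_rot': [[0.946, 0.324, -0.0], [0.324, -0.946, 0.002], [0.0, -0.002, -1.0]], 'ft_force': [0.521, 0.474, 0.097], 'wrist_torque': [0.023, -0.02, 0.046], 'gripper_width': 1.0}
18.700000000000003
scene [ 961.42080847 -705.6535428  1013.44788028] [-0.35588933  0.57252474 -0.73861913] -0.02947770712526696
top [ 370.61855804   -6.54580912 1008.48250317] [ 0.18863037 -0.00703289 -0.98202297] -0.10180011198130669
```

View pics/scene0.png

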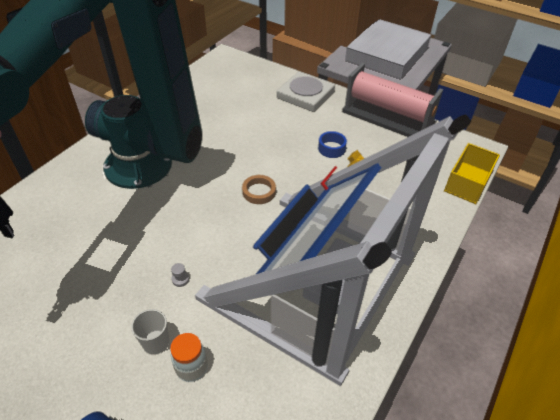

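View pics/top0.png

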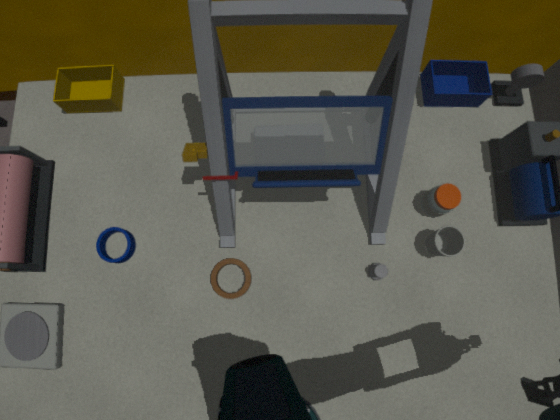

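Run:
```python
from h import *
for n in("scene","top"):
    d=np.load(n+'0d.npy')
    for q in ["lip","lip_pad","lip_bead","pointer","clip","top_rail","guard","tan_tape","coupling","mould","resin_jar","mix_cup","blue_tape"]:
        for r in masks_of(q,n)[:2]:
            m=r['mask']; v,u=np.nonzero(m&(d>0))
            if len(u)==0: print(n,q,'no depth');continue
            P=px2w(n,u,v,d[v,u])
            print(n,q,round(r['score'],2),np.round(r['at']),m.sum(),'med',np.round(np.median(P,0)),'p2',np.round(np.percentile(P,3,axis=0)),'p98',np.round(np.percentile(P,97,axis=0)))
            np.save(f'm_{n}_{q}_{int(r["score"]*100)}.npy',m)
```

```text
scene lip 0.82 [277. 223.] 524 med [ 576. -109.  193.] p2 [ 567. -184.  168.] p98 [600.  27. 197.]
scene lip_pad 0.95 [289. 221.] 1146 med [595. -79. 182.] p2 [ 581. -171.  169.] p98 [607.  27. 193.]
scene lip_bead 0.61 [310. 223.] 5536 med [643. -78. 202.] p2 [ 573. -207.  168.] p98 [724.  86. 294.]
scene pointer 0.96 [310. 222.] 5734 med [642. -75. 201.] p2 [ 572. -208.  166.] p98 [725. 100. 294.]
scene clip 0.7 [357. 155.] 152 med [634. 169. 221.] p2 [547. 143.   2.] p98 [649. 433. 230.]
scene top_rail 0.6 [339. 212.] 1149 med [719. -77. 290.] p2 [ 701. -212.  271.] p98 [727.  88. 296.]
scene guard 0.86 [339. 248.] 27209 med [ 749. -168.  211.] p2 [ 548. -278.   11.] p98 [847. 121. 442.]
scene tan_tape 0.94 [259. 182.] 653 med [382. 108.  24.] p2 [335.  60.   2.] p98 [426. 152.  31.]
scene coupling 0.91 [178. 273.] 342 med [ 396. -260.   25.] p2 [ 373. -275.    3.] p98 [ 410. -237.   54.]
scene coupling 0.28 [286. 225.] 1129 med [595. -82. 182.] p2 [ 582. -171.  170.] p98 [608.  27. 193.]
scene mould 0.87 [317. 286.] 489 med [ 692. -122.   49.] p2 [ 667. -269.    2.] p98 [778.  56
[... 1398 characters left out ...]
.]
top tan_tape 0.57 [220. 269.] 701 med [380. 110.  25.] p2 [335.  61.   1.] p98 [427. 154.  29.]
top coupling 0.81 [376. 269.] 260 med [ 391. -249.   45.] p2 [ 374. -267.    0.] p98 [ 409. -235.   52.]
top mould 0.68 [219. 276.] 570 med [382. 110.  25.] p2 [337.  63.  12.] p98 [425. 154.  29.]
top resin_jar 0.84 [437. 199.] 973 med [ 557. -404.   96.] p2 [ 529. -442.   14.] p98 [ 589. -384.  102.]
top mix_cup 0.67 [448. 244.] 960 med [ 458. -433.   49.] p2 [ 425. -451.    4.] p98 [ 488. -383.   86.]
top mix_cup 0.62 [304. 180.] 805 med [576. -75. 192.] p2 [ 569. -180.  177.] p98 [599.  36. 195.]
top blue_tape 0.7 [106. 240.] 731 med [466. 402.  36.] p2 [425. 357.   0.] p98 [507. 442.  42.]
```

Run:
```python
from h import *
import glob
print(glob.glob('m_*'))
for n in("scene","top"):
    d=np.load(n+'0d.npy');p=np.load(n+'0p.npy'); hsv=cv2.cvtColor(p,cv2.COLOR_RGB2HSV)
    for q in ['lip','lip_pad','top_rail']:
        f=sorted(glob.glob(f'm_{n}_{q}_*.npy'),key=lambda s:-int(s[:-4].split('_')[-1]))
        m=np.load(f[0]); v,u=np.nonzero(m&(d>0)); P=px2w(n,u,v,d[v,u])
        P=P[(abs(P[:,2]-np.median(P[:,2]))<12)]
        vx,vy,x0,y0=cv2.fitLine(P[:,:2].astype(np.float32),cv2.DIST_HUBER,0,.01,.01).ravel()
        print(n,q,'yaw',np.degrees(np.arctan2(-vx,vy) if vy>0 else np.arctan2(vx,-vy)), P[:,:2].min(0),P[:,:2].max(0))
    H,S,V=[hsv[:,:,i].astype(int) for i in range(3)]
    red=((H<6)|(H>172))&(S>140)&(V>80)
    box=np.zeros_like(red); 
    if n=='scene': box[150:205,300:350]=1
    else: box[170:190,195:245]=1
    red&=box
    v,u=np.nonzero(red&(d>0)); P=px2w(n,u,v,d[v,u]); print('red',len(u),np.round(np.median(P,0)),np.round(P.min(0)),np.round(P.max(0)))
    o=np.argsort(u)
    for i in o[::6]: print(u[i],v[i],np.round(P[i]))
    yel=(H>18)&(H<32)&(S>140)&(V>80); box[:]=0
    if n=='scene': box[140:175,340:370]=1
    else: box[135:170,175:215]=1
    v,u=np.nonzero(yel&box&(d>0)); P=px2w(n,u,v,d[v,u]); k=P[:,2]>150;u=u[k];v=v[k];P=P[k]; print('yel',len(u),np.round(np.median(P,0)),np.round(P.min(0)),np.round(P.max(0)))
    big=cv2.resize(p[130:260,170:420] if n=='top' else p[120:270,240:440],None,fx=3.2 if n=='top' else 4,fy=3.2 if n=='top' else 4,interpolation=cv2.INTER_CUBIC)
    save(big,n+'zoom.png')
```

```text
['m_top_lip_69.npy', 'm_top_top_rail_35.npy', 'm_scene_resin_jar_95.npy', 'm_scene_resin_jar_48.npy', 'm_top_lip_bead_59.npy', 'm_scene_coupling_91.npy', 'm_scene_clip_70.npy', 'm_top_lip_pad_81.npy', 'm_scene_blue_tape_63.npy', 'm_scene_lip_bead_61.npy', 'm_top_lip_75.npy', 'm_scene_lip_82.npy', 'm_scene_tan_tape_94.npy', 'm_top_resin_jar_84.npy', 'm_top_guard_77.npy', 'm_scene_top_rail_60.npy', 'm_top_mix_cup_62.npy', 'm_scene_coupling_28.npy', 'm_scene_mould_87.npy', 'm_top_coupling_81.npy', 'm_top_top_rail_76.npy', 'm_top_mix_cup_67.npy', 'm_top_mould_68.npy', 'm_scene_mould_45.npy', 'm_top_clip_82.npy', 'm_scene_guard_86.npy', 'm_scene_lip_pad_95.npy', 'm_top_tan_tape_56.npy', 'm_top_blue_tape_70.npy', 'm_top_pointer_55.npy', 'm_scene_mix_cup_56.npy', 'm_scene_pointer_96.npy']
scene lip yaw -0.15100613 [ 578.32161174 -177.70415409] [608.60231683  40.94242751]
scene lip_pad yaw -0.15100613 [ 578.32161174 -177.70415409] [608.60231683  40.94242751]
scene top_rail yaw -0.04138161 [ 703.14038766 -224.85984192] [728.27128391  96.9097281 ]
red 66 [595. 100. 178.] [520.  76.   2.] [609.
[... 464 characters left out ...]
61 -178.6611064 ] [611.61648482  36.16831922]
top top_rail yaw 0.056066513 [ 706.30240882 -240.1295659 ] [732.16306808  96.67136895]
red 106 [595. 111. 178.] [592.  79. 167.] [609. 151. 182.]
203 177 [596. 151. 181.]
205 177 [596. 147. 179.]
207 178 [594. 143. 178.]
208 178 [595. 141. 176.]
210 176 [599. 136. 177.]
212 177 [596. 132. 179.]
215 178 [593. 125. 179.]
218 177 [595. 118. 182.]
220 177 [595. 114. 180.]
222 177 [595. 110. 179.]
224 177 [595. 105. 181.]
226 178 [593. 101. 180.]
228 176 [598.  97. 178.]
230 178 [592.  92. 180.]
232 178 [593.  88. 176.]
234 175 [599.  84. 179.]
235 176 [597.  82. 180.]
236 174 [602.  80. 176.]
yel 358 [642. 165. 216.] [623. 139. 197.] [668. 187. 229.]
```

View pics/topzoom.png

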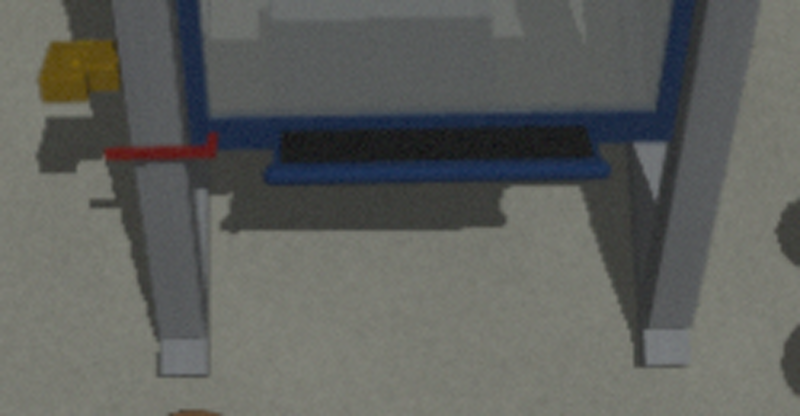

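View pics/scenezoom.png

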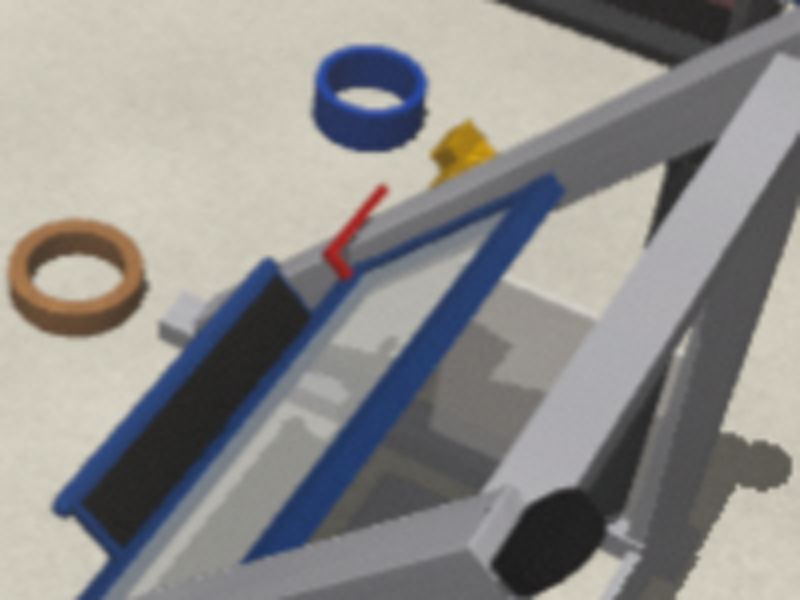

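The images show the red pointer (top view, about column 220, row 177), the yellow clip (196, 152), and the lip and pad (305, 178). Next I'll work in slope coordinates.

Run:
```python
from h import *
e=np.array([.643,0,.766]);nn=np.array([-.766,0,.643])
for n in("scene","top"):
    d=np.load(n+'0d.npy');p=np.load(n+'0p.npy'); hsv=cv2.cvtColor(p,cv2.COLOR_RGB2HSV)
    H,S,V=[hsv[:,:,i].astype(int) for i in range(3)]
    box=np.zeros(H.shape,bool)
    if n=='scene': box[140:175,340:370]=1
    else: box[135:170,175:215]=1
    v,u=np.nonzero((H>15)&(H<32)&(S>140)&(V>60)&box&(d>0)); P=px2w(n,u,v,d[v,u]); k=P[:,2]>150;P=P[k]
    s=P@e;q=P@nn
    print(n,'clip n pct',np.round(np.percentile(q,[1,10,50,90,99]),1),'s',np.round(np.percentile(s,[1,5,50,95,99]),1))
    f=q>np.percentile(q,95)-8
    print(' front s',np.round(np.percentile(s[f],[1,5,50,95,99]),1),'n',np.round(np.median(q[f]),1),'y',np.round(np.percentile(P[f,1],[2,98])))
    for y0 in range(130,190,8):
        w=(P[:,1]>y0)&(P[:,1]<y0+8)
        if w.sum()>4: print('  y',y0,w.sum(),'s',np.round([s[w].min(),np.median(s[w]),s[w].max()],1),'n',np.round([q[w].min(),q[w].max()],1))
    red=((H<6)|(H>172))&(S>140)&(V>80); box[:]=0
    if n=='scene': box[150:205,300:350]=1
    else: box[170:190,195:245]=1
    v,u=np.nonzero(red&box&(d>0)); P=px2w(n,u,v,d[v,u]); P=P[(P[:,2]>150)&(P[:,1]>90)]; s=P@e;q=P@nn
    print(' ptr s',np.round(np.percentile(s,[2,50,98]),1),'n',np.round(np.percentile(q,[2,50,98]),1))
    # lip
    import glob
    m=np.load('m_%s_lip_%d.npy'%(n,82 if n=='scene' else 75)); v,u=np.nonzero(m&(d>0)); P=px2w(n,u,v,d[v,u]); P=P[(P[:,2]>150)]; s=P@e;q=P@nn
    print(' lip s',np.round(np.percentile(s,[2,50,98]),1),'n',np.round(np.percentile(q,[2,50,98]),1),'y',np.round(np.percentile(P[:,1],[1,99])))
    m=np.load('m_%s_lip_pad_%d.npy'%(n,95 if n=='scene' else 81)); v,u=np.nonzero(m&(d>0)); P=px2w(n,u,v,d[v,u]); P=P[(P[:,2]>150)]; s=P@e;q=P@nn
    print(' pad s',np.round(np.percentile(s,[2,50,98]),1),'n',np.round(np.percentile(q,[2,50,98]),1),'y',np.round(np.percentile(P[:,1],[1,99])))
    m=np.load('m_%s_top_rail_%d.npy'%(n,60 if n=='scene' else 76)); v,u=np.nonzero(m&(d>0)); P=px2w(n,u,v,d[v,u]); P=P[(P[:,2]>150)]; s=P@e;q=P@nn
    print(' top s',np.round(np.percentile(s,[2,50,98]),1),'n',np.round(np.percentile(q,[2,50,98]),1),'y',np.round(np.percentile(P[:,1],[1,99])))
```

```text
scene clip n pct [-359.2 -354.4 -346.2 -336.1 -333.7] s [566.2 569.8 579.7 583.3 616.5]
 front s [565.1 568.7 579.3 581.9 582.9] n -338.2 y [158. 184.]
  y 146 7 s [572.2 578.9 582.8] n [-350.  -346.6]
  y 154 38 s [564.3 575.6 583.3] n [-354.3 -333.7]
  y 162 19 s [578.3 580.  581.5] n [-355.6 -333.1]
  y 170 28 s [570.1 580.4 584.4] n [-359.  -333.7]
  y 178 20 s [577.6 580.4 583.5] n [-362.  -336.6]
 ptr s [500.1 519.6 522.9] n [-352.3 -340.3 -337.1]
 lip s [511.  517.9 522.5] n [-351.7 -316.7 -310.8] y [-187.   34.]
 pad s [517.8 521.6 525.1] n [-357.  -338.6 -321.6] y [-175.   33.]
 top s [668.3 686.  689.4] n [-372.6 -362.4 -358.1] y [-220.   92.]
top clip n pct [-383.  -375.4 -351.9 -338.  -335.7] s [565.  566.5 580.4 582.3 583.1]
 front s [565.6 566.2 575.3 581.8 582.3] n -338.9 y [158. 185.]
  y 138 44 s [564.2 579.  584.4] n [-375.4 -350.1]
  y 146 54 s [565.2 580.6 582.6] n [-384.1 -348.8]
  y 154 70 s [565.  580.2 583.1] n [-381.7 -336.4]
  y 162 69 s [565.4 580.3 582.9] n [-384.2 -335.5]
  y 170 65 s [565.7 580.7 583.2] n [-385.2 -335.7]
  y 178 66 s [566.3 580.7 583.1] n [-382.3 -334.2]
 ptr s [515.8 519.4 522.1] n [-344.6 -340.9 -338.4]
 lip s [509.2 518.1 521.8] n [-343.7 -316.8 -313.2] y [-183.   40.]
 pad s [519.9 523.2 525. ] n [-362.8 -339.4 -323. ] y [-175.   34.]
 top s [670.1 682.1 689. ] n [-375.5 -362.8 -359.8] y [-236.   93.]
```

carry_out --targets "0.032 -0.023 0 1.35 0; 0.064 -0.046 0 2.7 0; 0.096 -0.069 0 4.05 0; 0.128 -0.092 0 5.4 0; 0.160 -0.114 0 6.75 0; 0.192 -0.137 0 8.1 0; 0.225 -0.160 0 9.45 0; 0.257 -0.183 0 10.8 0; 0.289 -0.206 0 12.15 0; 0.321 -0.229 0 13.5 0; 0.353 -0.252 0 14.85 0; 0.385 -0.275 0 16.2 0; 0.418 -0.298 0 17.55 0; 0.450 -0.320 0 18.9 0; 0.450 -0.320 0 18.9 0; 0.450 -0.320 0.015 18.9 0; 0.450 -0.320 0.035 18.9 0; 0.450 -0.320 0.052 18.9 0; 0.450 -0.320 0.052 18.9 0; 0.450 -0.320 0.052 18.9 0"

```text
clock: 3.9
position: [500.3, -72.4, 179.7]
tool_rot: [[1.0, -0.001, 0.001], [-0.001, -1.0, -0.0], [0.001, 0.0, -1.0]]
ft_force: [0.9, 0.2, -0.4]
gripper_width: 0.0
```

Run:
```python
from h import *
s=arm.read_state(); print({k:np.round(v,3).tolist() for k,v in s.items() if k in('clock','position','tool_rot','ft_force','gripper_width','joint_pos')})
for n in("scene","top"):
    p,d=capture(n); save(p,n+'1.png'); np.save(n+'1d.npy',d); np.save(n+'1p.npy',p)
```

```text
{'clock': 3.9, 'joint_pos': [-0.256, 0.003, 1.56, -0.0, 1.577, 1.316], 'position': [500.305, -72.359, 179.708], 'tool_rot': [[1.0, -0.001, 0.001], [-0.001, -1.0, -0.0], [0.001, 0.0, -1.0]], 'ft_force': [0.95, 0.18, -0.376], 'gripper_width': 0.0}
```

View pics/scene1.png

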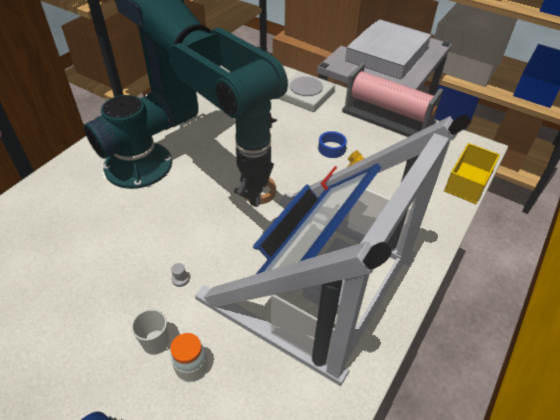

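View pics/top1.png

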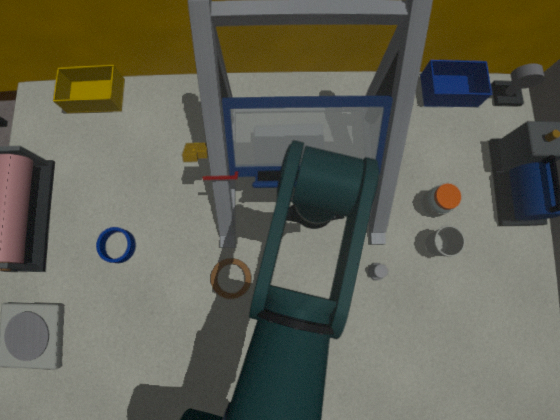

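The gripper stands closed in front of the lip (scene image, around 255, 195), and the pointer and clip are both still visible. Next I'll approach to just short of contact.

carry_out --targets "0.012 0 0.004 0 0; 0.024 0 0.004 0 0; 0.036 0 0.004 0 0; 0.044 0 0.004 0 0; 0.050 0 0.004 0 0; 0.052 0 0.004 0 0; 0.052 0 0.004 0 0"

```text
clock: 4.88
position: [552.2, -71.9, 175.3]
tool_rot: [[1.0, -0.0, -0.0], [-0.0, -1.0, -0.0], [-0.0, 0.0, -1.0]]
ft_force: [0.6, -0.2, 1.5]
gripper_width: 0.0
```

Run:
```python
from h import *
p,d=capture("scene"); save(cv2.resize(p[130:280,200:400],None,fx=4,fy=4,interpolation=cv2.INTER_CUBIC),'scene2.png')
```

```text
(no output)
```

View pics/scene2.png

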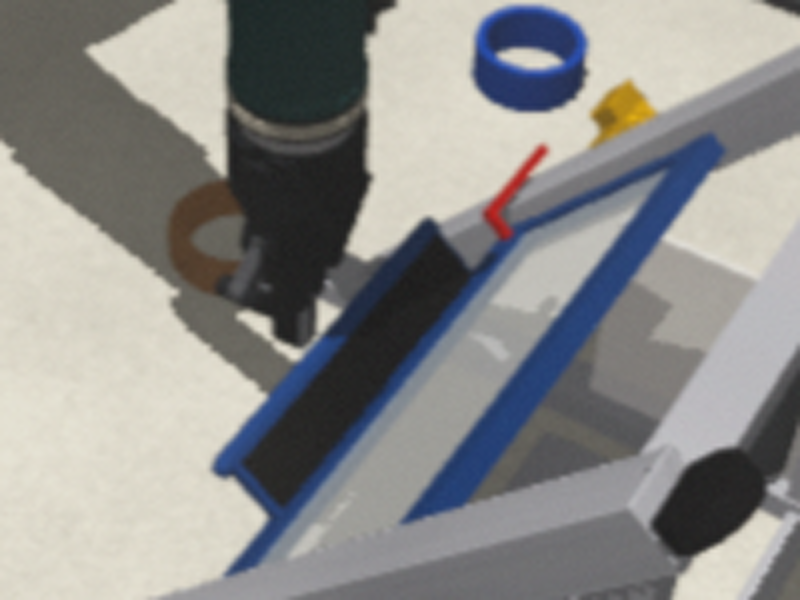

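The closed fingertips stand just in front of the bead (zoom around 295, 330) with no contact yet. I'll creep forward.

carry_out --targets "0.002 0 0 0 0; 0.003 0 0 0 0; 0.004 0 0 0 0; 0.005 0 0 0 0; 0.006 0 0 0 0; 0.006 0 0 0 0"

```text
clock: 5.68
position: [558.3, -71.9, 175.3]
tool_rot: [[1.0, 0.0, -0.0], [0.0, -1.0, -0.0], [-0.0, 0.0, -1.0]]
ft_force: [-0.1, -0.5, -0.2]
gripper_width: 0.001
```

carry_out --targets "0.001 0 0 0 0; 0.002 0 0 0 0; 0.003 0 0 0 0; 0.003 0 0 0 0"

```text
clock: 6.18
position: [559.0, -71.9, 175.5]
tool_rot: [[1.0, -0.0, -0.006], [-0.0, -1.0, -0.0], [-0.006, 0.0, -1.0]]
ft_force: [-7.9, 0.2, 4.1]
gripper_width: -0.001
```

Contact came at TCP x ≈ 559, as predicted. Now I'll push up the slope direction (0.643, 0.766).

carry_out --targets "0.0013 0 -0.0020 0 0; 0.0026 0 -0.0040 0 0; 0.0039 0 -0.0055 0 0; 0.0052 0 -0.0070 0 0; 0.0065 0 -0.0085 0 0; 0.0078 0 -0.0100 0 0; 0.0090 0 -0.0115 0 0; 0.0090 0 -0.0115 0 0"

```text
clock: 7.18
position: [568.7, -71.9, 187.0]
tool_rot: [[1.0, -0.0, -0.004], [-0.0, -1.0, 0.0], [-0.004, -0.0, -1.0]]
ft_force: [-6.6, 0.5, 3.3]
gripper_width: 0.001
```

```bash
cat >> h.py <<'E'
import sys
def meas(tag):
    e=np.array([.643,0,.766]);nn=np.array([-.766,0,.643])
    for n in("top","scene"):
        p,d=capture(n); save(p,n+tag+'.png'); hsv=cv2.cvtColor(p,cv2.COLOR_RGB2HSV)
        H,S,V=[hsv[:,:,i].astype(int) for i in range(3)]
        out=[]
        for nm,m in(('ptr',((H<6)|(H>172))&(S>140)&(V>50)),('clip',(H>15)&(H<32)&(S>140)&(V>60))):
            v,u=np.nonzero(m&(d>0)); P=px2w(n,u,v,d[v,u]); s=P@e;q=P@nn
            k=(abs(q+341)<9)&(P[:,1]>(100 if nm=='ptr' else 150))&(P[:,1]<195)&(s>480)&(s<650); s=s[k]
            out.append((nm,k.sum(),np.round(np.percentile(s,[3,50,97]),1) if k.any() else None))
        print(n,out)
    st=arm.read_state(); print(st['clock'],np.round(st['position'],1),np.round(st['ft_force'],1))
E
python3 -c "
from h import *
meas('3')"
```

```text
top [('ptr', np.int64(66), array([530.7, 534.1, 537. ])), ('clip', np.int64(138), array([566.1, 576.7, 582.1]))]
scene [('ptr', np.int64(33), array([519.7, 534.4, 537.1])), ('clip', np.int64(81), array([567.8, 579.4, 583. ]))]
7.275 [568.7 -71.9 187. ] [-6.7 -0.3  3.6]
```

The window follows the fingers and has risen about 15 mm. Roughly 37 mm remain, so I'll push another 30.

carry_out --targets "0.0016 0 -0.0019 0 0; 0.0032 0 -0.0038 0 0; 0.0048 0 -0.0057 0 0; 0.0064 0 -0.0077 0 0; 0.0080 0 -0.0096 0 0; 0.0096 0 -0.0115 0 0; 0.0112 0 -0.0134 0 0; 0.0129 0 -0.0153 0 0; 0.0145 0 -0.0172 0 0; 0.0161 0 -0.0192 0 0; 0.0177 0 -0.0211 0 0; 0.0193 0 -0.0230 0 0; 0.0193 0 -0.0230 0 0"

```text
clock: 8.9
position: [588.1, -71.8, 210.2]
tool_rot: [[1.0, -0.0, -0.003], [-0.0, -1.0, 0.0], [-0.003, -0.0, -1.0]]
ft_force: [-6.3, 0.2, 3.2]
gripper_width: -0.002
```

```bash
python3 -c "
from h import *
meas('4')
p=cv2.imread('pics/top4.png')
cv2.imwrite('pics/top4z.png',cv2.resize(p[120:220,160:290],None,fx=5,fy=5,interpolation=cv2.INTER_CUBIC))"
```

```text
top [('ptr', np.int64(77), array([560.6, 564.7, 567.5])), ('clip', np.int64(135), array([565. , 576.2, 582.3]))]
scene [('ptr', np.int64(34), array([549.8, 564.3, 567.5])), ('clip', np.int64(87), array([566.2, 579.2, 582.9]))]
9.0 [588.1 -71.8 210.2] [-6.3  0.9  2.4]
```

View pics/top4z.png

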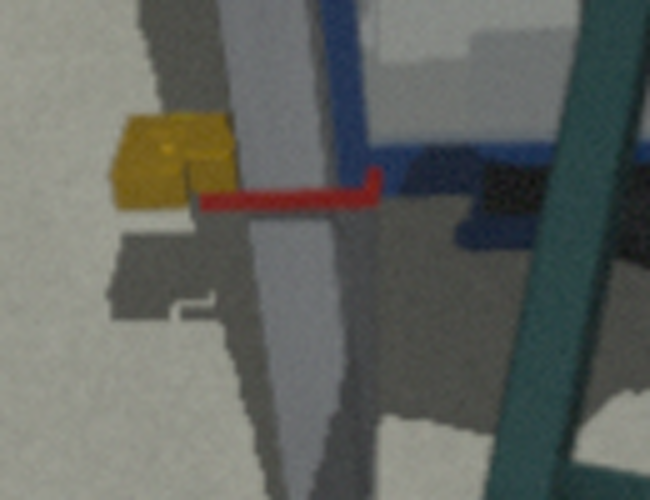

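```bash
python3 -c "
from h import *
for n0 in (-336,-340):
  for s in (560,562,564,570,572,580,582):
    P=[.643*s-.766*n0,178,.766*s+.643*n0]; 
    print(n0,s,np.round(w2px('top',P)[0],1),np.round((w2px('top',P)[0]-[160,120])*5),np.round(w2px('scene',P)[0],1))
p=cv2.imread('pics/scene4.png')
cv2.imwrite('pics/scene4z.png',cv2.resize(p[125:215,290:410],None,fx=6,fy=6,interpolation=cv2.INTER_CUBIC))"
```

```text
-336 560 [187.6 163.3] [138. 216.] [349.8 154.6]
-336 562 [187.5 162.5] [137. 212.] [350.3 154.4]
-336 564 [187.3 161.6] [137. 208.] [350.8 154.1]
-336 570 [186.9 159.2] [134. 196.] [352.4 153.3]
-336 572 [186.7 158.4] [134. 192.] [353. 153.]
-336 580 [186.2 155.1] [131. 176.] [355.1 151.9]
-336 582 [186.  154.3] [130. 171.] [355.6 151.6]
-340 560 [187.9 162.2] [140. 211.] [350.7 155.9]
-340 562 [187.8 161.4] [139. 207.] [351.3 155.6]
-340 564 [187.6 160.6] [138. 203.] [351.8 155.3]
-340 570 [187.2 158.2] [136. 191.] [353.4 154.5]
-340 572 [187.1 157.4] [135. 187.] [353.9 154.2]
-340 580 [186.5 154.1] [132. 171.] [356.1 153.1]
-340 582 [186.3 153.3] [132. 166.] [356.6 152.8]
```

View pics/scene4z.png

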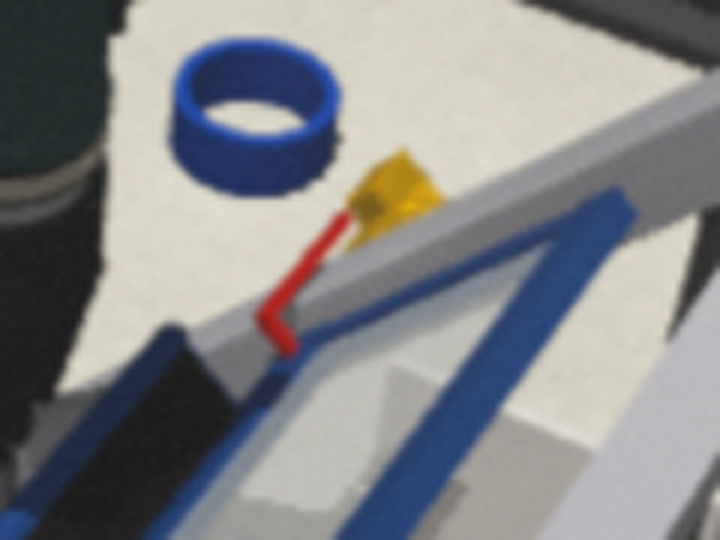

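The clip's centre works out at s ≈ 572 and the pointer stands at 564, so I'll push 8 mm more.

carry_out --targets "0.0013 0 -0.0015 0 0; 0.0026 0 -0.0031 0 0; 0.0039 0 -0.0046 0 0; 0.0051 0 -0.0061 0 0; 0.0051 0 -0.0061 0 0; 0.0051 0 -0.0061 0 0"

```text
clock: 9.75
position: [593.2, -71.8, 216.2]
tool_rot: [[1.0, -0.0, -0.003], [-0.0, -1.0, 0.0], [-0.003, -0.0, -1.0]]
ft_force: [-5.4, -0.5, 3.1]
gripper_width: 0.004
```

```bash
python3 -c "
from h import *
meas('5')
p=cv2.imread('pics/top5.png')
cv2.imwrite('pics/top5z.png',cv2.resize(p[120:220,160:290],None,fx=5,fy=5,interpolation=cv2.INTER_CUBIC))"
```

```text
top [('ptr', np.int64(72), array([568.6, 572.9, 575.7])), ('clip', np.int64(136), array([566.2, 576.7, 581.9]))]
scene [('ptr', np.int64(34), array([556.3, 572.7, 576.3])), ('clip', np.int64(78), array([568.1, 579.6, 583.6]))]
9.85 [593.2 -71.8 216.2] [-5.5  0.7  2.3]
```

View pics/top5z.png

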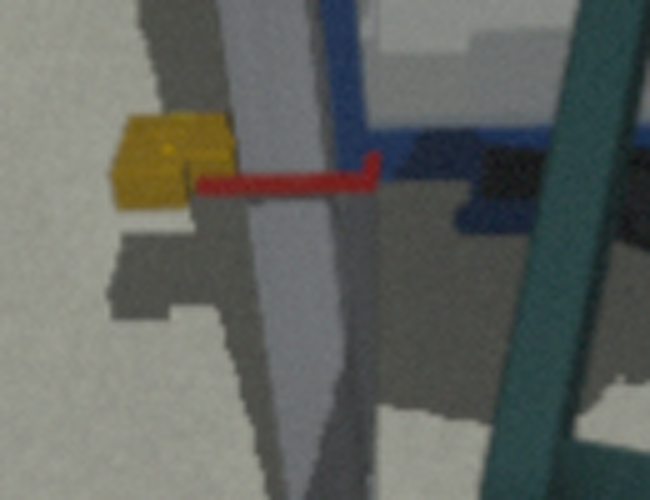

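The pointer (zoom row 185) is centred on the clip's front face (rows 162–208). I'll withdraw straight back.

carry_out --targets "-0.002 0 0 0 0; -0.004 0 0 0 0; -0.008 0 0 0 0; -0.016 0 0 0 0; -0.028 0 0 0 0; -0.042 0 0 0 0; -0.058 0 0 0 0; -0.072 0 0 0 0; -0.082 0 0 0 0; -0.090 0 0 0 0; -0.090 0 0 0 0; -0.090 0 0 0 0"

```text
clock: 11.35
position: [504.9, -71.9, 215.9]
tool_rot: [[1.0, -0.0, 0.0], [-0.0, -1.0, -0.0], [0.0, 0.0, -1.0]]
ft_force: [-0.4, -0.3, -0.1]
gripper_width: -0.001
```

```bash
python3 -c "
from h import *
meas('6')
p=cv2.imread('pics/top6.png')
cv2.imwrite('pics/top6z.png',cv2.resize(p[120:220,160:290],None,fx=5,fy=5,interpolation=cv2.INTER_CUBIC))"
```

```text
top [('ptr', np.int64(70), array([568.7, 572.6, 575.5])), ('clip', np.int64(136), array([565.8, 576.6, 582.3]))]
scene [('ptr', np.int64(35), array([556.5, 571.7, 574.7])), ('clip', np.int64(79), array([568.6, 579.5, 583.8]))]
11.45 [504.9 -71.9 215.8] [-0.   0.8  0.1]
```

View pics/top6z.png

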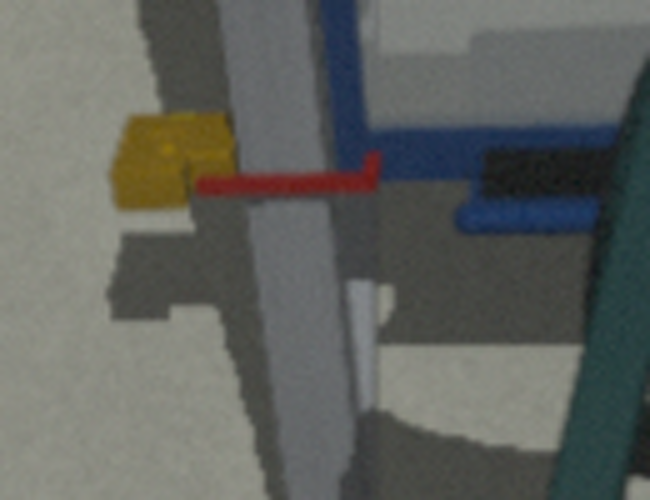

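View pics/scene6.png

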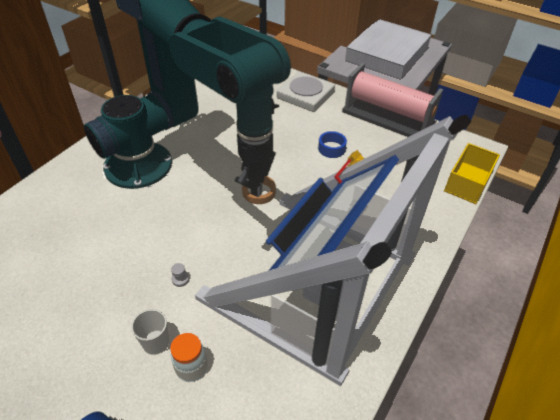

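The window stays in place beside the clip (top zoom row 185), the hand is clear of it, and nothing else has moved. I'll hand in the job.

```bash
python3 -c "
from h import *
print(arm.job_done()); s=arm.read_state(); print(s['clock'],s['ft_force'])"
```

```text
the job is handed in; nothing more can be done
None
the job is handed in; nothing more can be done
```

The window now stands with its red pointer beside the yellow clip, and the hand is clear of it; no verdict was reported. I pushed it about 53 mm up its rails at roughly 15–20 mm/s.

- **How I pushed:** The tool can only point straight down, so the closed fingertips pushed the front of the lip's bead, with their ends about 13 mm below its centre. They did not bear on the ledge's sloping underside. The hand force was about 6–8 N, and I never gripped the lip or touched the top rail.
- **Position:** After I took the hand away, the pointer's middle measured about 572 mm up the slope. I put the clip's middle at about 572 mm from its front edges in the top picture (about 562 to 583 mm). Rougher depth readings put the clip's middle between about 570.5 and 573 mm, so the mismatch is at most about 2 mm, inside the 10 mm allowed.
- **Staying put:** The pointer readings before and after I withdrew agree to within 1 mm, so the window stayed where it was left. The clip's measured place did not change.
- **Hand clear:** The fingers ended about 90 mm back from the lip, and the wrist force reads about zero.
- **Other things:** Nothing else looks moved in the last pictures. I judged this by eye and did not measure it. Time used was about 11.5 s of the 38 s.

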